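# Clamp a beam tube in its hinged tube clamp

### The job

The black beam tube lies loose in its saddles at the microscope bench: fasten it. Swing the clamp's open hinged half over until its rubber pad rests on the tube, then swing the T-shaped bolt up, work its cross bar over the lip of the forked lug and push it fully home in the notch, hard against the wall of the hinged half. Feel for the stop and do not force the bolt (15 N at its handle's end is plenty); the clamp must hold by itself when you let go, and the tube and the other things must stay where they are.

Things in the scene. Friction and masses are not known exactly. Their poses are not given: they have to be found in the camera images.
- bed: Fixed clamp bed: aluminium plate 120 x 260 x 12 mm on the bench, three V saddles with the tube, the clamp at its middle. Origin: middle of the plate's underside, on the bench. z up, y along the tube (tube axis at x 0, z 50 mm), +x to the swing bolt's side, -x to the hinge side.
- hinge (a point): Fixed point on the bed, x -36, z 50 mm: mean place of the hinge pin (along y) of the hinged half. The pin sits in slotted ears: pin and hinged half stand up to 7 mm to either side of it in x, differently each time, and do not shift while working. Axes as the bed's.
- pivot (a point): Fixed point on the bed, x 45, z 22 mm: the swing bolt's pivot (axis along y). Axes as the bed's. Shape of the closed half, in mm from its pin (x, and z up): flat top 44 wide, x 1 to 70, z 33; outer wall face x 70.5; from there a forked lug, face z 8, slot 12 wide; rounded lip 1.5 high at x 80; then a ramp down 36 degrees to x 92. Home: bar centre at x 75.5, z 13.
- cap (a joint): Hinged half's angle (rad): 0 closed, top level; grows as it opens up and back to the bed's -x; 1.57 on edge. Starts at 1.25 to 1.6, end stop 1.75. Stiff hinge (about 0.2 N m): stays where left. Its pad meets the tube at about 0.03, then pushes back as a spring, about 3 N at the lug per mm the lug goes down.
- bolt (a joint): Swing bolt's angle (rad): 0 upright, grows as it leans out to the bed's +x. Starts at 0.7 to 0.92. Slight friction (0.08 N m): stays where left. With the bar home it leans slightly inward or stands upright, -0.33 to 0.07, wherever the hinged half's wall stands: to be found by feel.
- tee: The bolt's steel cross bar, 10 mm thick, 43 mm long along y, 41 mm from the pivot. Origin: its centre; z axis along the bolt to the handle's end. Pushed in, it rides up the lug's ramp and forces the hinged half down on its pad: about 6 to 11 N at the handle's end; past the lip it needs less, drops, and stops hard on the wall.
- handle_end (a point): Centre of the rounded free end (7 mm radius) of the bolt's dark handle, a 14 mm round bar bent outward: it runs from 9 mm above the cross bar to 41.5 mm above it and 11.5 mm to its +x. Axes as the cross bar's.
- tube: Loose black beam tube, 40 mm thick, 240 mm long along y, about 0.6 kg, glass ends. Origin: its centre. It already lies right and must stay.
- oil_bottle: Small amber bottle, 34 mm thick, 75 mm tall, beside the bed's end; leave alone. Origin under its base.
- slide_box: Blue slide box 90 x 60 x 35 mm; leave alone. Origin under its base.
- objective: Steel microscope objective, 32 mm thick, 48 mm tall; leave alone. Origin under its base.
Not all that is in view belongs to the job. Of the things shaped like the tube, the black one is meant.

How it is judged:
By the outcome, as a careful person would: the job done as asked, in the order asked, and still so for the second after the job is handed in, with the robot touching nothing.
It also fails if it takes over 61 s, if anything falls off the work surface, if the arm or the gripper's body presses on something with over 40 N, if the wrist force passes 120 N, or if a joint passes its speed limit or range.

### The arm

A 6-joint arm with a two-finger parallel gripper is mounted at the origin on the work surface. World frame = base frame: x ahead of the robot, y to its left, z up, the work surface at z = 0. Lengths are in mm, angles in rad, forces in N, time in s.
With the tool pointing down it reaches from about 425 to 950 mm from the base axis. Payload 3.5 kg.
Tool frame: the origin (TCP) lies midway between the tips of the shut fingers; the grasp point (between the pads) lies 19 mm behind it (bot.tcp_to_grasp is the distance from the TCP to the grasp point, in mm); z points along the fingers, y is the line along which they close (so a half turn about z gives the same grasp; the last joint's range is limited). The gripper opens to 85 mm and grips with 20 to 120 N. Pads are 22 mm wide; open, the fingers measure 114 mm over their backs; the gripper's body (76 mm by 85 mm) begins 54 mm behind the grasp point. The pads swing forward as they close: fully open they stand 13 mm farther back than shut.
Start: joints at [-1.45, 0.286, 1.577, -0, 1.279, -0.15], TCP at [180.589, -650.38, 231.325] pointing down, gripper open.
Joint ranges: [-2.77, 2.77], [-0.9, 2.22], [0.21, 2.48], [-1.53, 4.67], [0.24, 2.81], [-2.84, 2.84]. Speed limits (rad/s): [2.79, 2.79, 3.14, 3.14, 3.14, 3.14].

### API

Orientations are given as a unit quaternion [w, x, y, z].
In Python, from rig import bot, camera, get_calibration, order gives the robot as it stands.
- The arm moves only by the tool move_arm, never from a script. Its argument "moves" is a list of rows, each a list of 2 entries, a list of its own where there are three numbers: the shift along the tool's x, y, z in m, then the turn about the tool's z in degrees. A call has exactly 10 rows; each row shifts and turns the commanded pose from where the row before left it, along the tool's axes as they then stand; what a row does not reach is not made up. A row lasts 1/10 s, in which the tool goes at most 50 mm and 8.59 degrees, less where a joint would pass 70% of its speed; a pose out of reach is approached as far as the arm can. A call with a gripper value outside its range is refused whole. "jaw" is the finger opening in m, from 0 to 0.0854, set as the call begins (left out, the last holds). The fingers move at their own pace and stop on an object; "newtons" is the grip in N (left out, the last holds). Time passes only in rows, so rows that do not move let the fingers close, or fill a call up. It gives the time, the measured TCP pose, the force, the opening and the grip force at its end, in the units of the state.
- bot.sense(): the state, without advancing time (a new reading comes with each control period).
- camera(name): name is "scene" or "top" or "wrist"; returns (picture, depth): 400x640x3 uint8, red, green, blue; 400x640 float32, mm along the optical axis (not along the pixel's ray), 0 where there is no reading.
- get_calibration(name): a dict with "intrinsics" (3x3 intrinsics, pixels), "rvec" (rotation vector, rad) and "tvec" (3), from world to camera coordinates, as OpenCV has them. Camera axes: x right, y down, z forward; pixel columns grow to the right and rows downward; lengths in mm; the calibration is good to about 2 mm. A picture is of the moment at which its call begins: read the wrist's pose just before it. get_calibration takes no time and is no camera call; for the wrist camera it gives the pose at the moment of the call.
- order.hand_in(): hands the job in; it is judged then, once.
The state is a dict: "clock": time; "joint_pos": joint angles; "qvel": joint speeds; "tau": joint torques, N m; "position": TCP position; "tcp_rot": TCP orientation; "ft_force": force on the tool from outside, world axes, zero at the start; "torque": the same for the moment, N m; "grip_width": finger opening in mm; "grasp_force": force on a finger pad.
Only numpy, scipy, OpenCV 4.12 (cv2) and the standard library are available. Lean on these libraries where they do the work, as an engineer would, in place of code of your own. Each camera call takes 0.05 s, during which the arm holds its last target. There are 200 camera calls.

## Working session

There is one attempt and no reset: what is moved stays moved. The work goes in short steps, Python scripts to look and compute and a tool call to move; the robot and the scene stay as the last step left them, time stands still between calls to the robot, and variables do not carry over. Pictures are saved under pics/ and viewed, at most 10 in all, crops included, and the job is handed in when it is done.

Besides the shell and the picture viewer there is one more tool, called after "Emit:" by a JSON object that holds its "name" and its "arguments". move_arm: Moves the arm, as the interface text tells. Its arguments: {"type":"object","properties":{"moves":{"type":"array","items":{"type":"array"}},"jaw":{"type":"number"},"newtons":{"type":"number"}},"required":["moves"]}

```bash
mkdir -p pics; cat > h.py <<'E'
import numpy as np,cv2
from rig import bot,camera,get_calibration,order
def cal(n):
    c=get_calibration(n);R=cv2.Rodrigues(np.array(c["rvec"],float))[0];return np.array(c["intrinsics"],float),R,np.array(c["tvec"],float).ravel()
def pts(n,d,c=None):
    K,R,t=c or cal(n);v,u=np.mgrid[:400,:640]
    P=np.stack([(u-K[0,2])/K[0,0]*d,(v-K[1,2])/K[1,1]*d,d],-1)
    return (P-t)@R
def proj(n,X,c=None):
    K,R,t=c or cal(n);p=(np.atleast_2d(X)@R.T+t)@K.T;return p[:,:2]/p[:,2:]
E
python3 - <<'E'
from h import *
for n in("scene","top"):
    im,d=camera(n);cv2.imwrite(f"pics/{n}0.png",im[:,:,::-1]);np.savez(f"pics/{n}0.npz",im=im,d=d)
    K,R,t=cal(n);print(n,-R.T@t,R[2],K[0,0])
print(bot.sense()["tcp_rot"])
E
```

```text
scene [ 974.33557801 -698.70316455  710.61861084] [-0.40469143  0.69968181 -0.58878707] 412.8229584949947
top [ 478.03796509   24.61658797 1065.95783591] [ 0.09360318  0.00424905 -0.99560052] 377.56119538996074
[-1.08380914e-03  9.90846833e-01  1.34986584e-01  2.17133460e-05]
```

View pics/scene0.png

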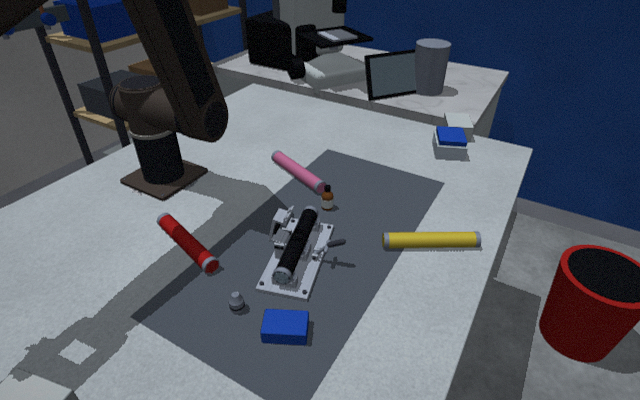

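View pics/top0.png

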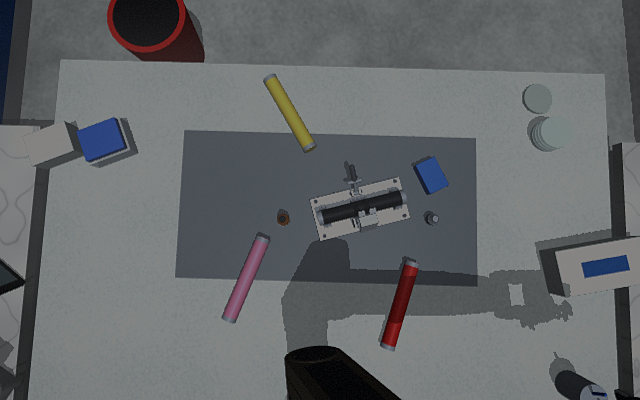

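The candidates shaped like the tube are red (top 400,305), pink (245,278), yellow (289,113) and black (361,208). Only the black one lies in the clamp bed's saddles, so it is the one meant. I'll measure the bed and confirm with one enlarged crop.

```bash
python3 - <<'E'
from h import *
for n,b in(("top",(290,440,140,260)),("scene",(240,360,180,310))):
    z=np.load(f"pics/{n}0.npz");im,d=z["im"],z["d"];P=pts(n,d.astype(float))
    m=np.zeros((400,640),bool);m[b[2]:b[3],b[0]:b[1]]=1
    g=im.min(2)
    pl=m&(P[...,2]>6)&(P[...,2]<18)&(g>80)
    nl,l,s,c=cv2.connectedComponentsWithStats(pl.astype(np.uint8))
    Q=P[pl][:,:2].astype(np.float32)
    print(n,pl.sum(),P[pl][:,2].mean(),cv2.minAreaRect(Q))
    bl=m&(g<45)&(P[...,2]>55)&(P[...,2]<80);Q=P[bl]
    w,v=np.linalg.eigh(np.cov(Q[:,:2].T));print("tube",bl.sum(),Q.mean(0),v[:,1],np.percentile(Q[:,2],[5,50,95]))
z=np.load("pics/scene0.npz")["im"][170:310,230:370,::-1];t=np.load("pics/top0.npz")["im"][140:260,290:430,::-1]
cv2.imwrite("pics/c0.png",np.hstack([cv2.resize(z,(400,400),interpolation=2),cv2.resize(t,(400,400),interpolation=2)]))
E
```

```text
top 2017 12.770185534609405 ((578.867919921875, -62.817962646484375), (321.87261962890625, 323.21630859375), 4.200369834899902)
tube 1106 [557.63689119 -87.4749315   67.53878605] [-0.27723889  0.96080102] [59.52915449 68.41058474 73.14648043]
scene 1790 12.385957476700968 ((546.9509887695312, -53.43000793457031), (120.73712921142578, 335.2795104980469), 15.780904769897461)
tube 1075 [564.74952627 -83.74946136  66.67551556] [-0.24594921  0.96928272] [57.70965273 67.83323536 72.17293965]
```

View pics/c0.png

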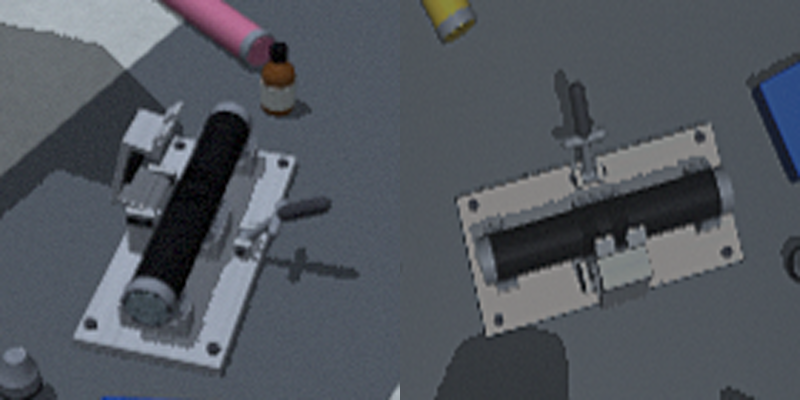

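The crop confirms it: the black tube lies in the saddles, the cap stands open at crop (145,150), and the bolt leans out at (290,210). Next I'll get the bed frame from its four corner holes and the cap and handle from depth.

```bash
python3 - <<'E'
from h import *
H={"top":[(290+(a-400)/2.857,140+b/3.333) for a,b in((473,206),(700,135),(727,252),(500,320))],
"scene":[(230+a/2.857,170+b/2.857) for a,b in((284,163),(212,348),(90,324),(180,146))]}
res=[]
for n in H:
    K,R,t=cal(n);C=-R.T@t;W=[]
    for u,v in H[n]:
        r=R.T@np.linalg.solve(K,[u,v,1]);W.append((C+r*(12-C[2])/r[2])[:2])
    W=np.array(W);c=W.mean(0);yd=(W[0]+W[3]-W[1]-W[2]);yd/=np.linalg.norm(yd)
    print(n,W.round(0).tolist(),c,np.degrees(np.arctan2(-yd[0],yd[1])))
    res.append((c,np.arctan2(-yd[0],yd[1])))
c=(res[0][0]+res[1][0])/2;a=(res[0][1]+res[1][1])/2
ca,sa=np.cos(a),np.sin(a);B=np.array([[ca,-sa],[sa,ca]])
print(c,a);np.savez("bed.npz",c=c,B=B,a=a)
for n in H:
    z=np.load(f"pics/{n}0.npz");P=pts(n,z["d"].astype(float)).reshape(-1,3);I=z["im"].reshape(-1,3)
    q=np.c_[(P[:,:2]-c)@B,P[:,2]]
    m=(abs(q[:,1])<125)&(abs(q[:,0])<12)&(q[:,2]>60);print(n,"tubetop",q[m][:,2].max())
    cp=q[(abs(q[:,1])<28)&(q[:,0]<-5)&(q[:,0]>-100)&(q[:,2]>85)]
    o=np.argsort(cp[:,2]);print("cap",len(cp),cp[o][::max(1,len(o)//25)].round(0).tolist())
    hn=q[(abs(q[:,1])<28)&(q[:,0]>65)&(q[:,0]<140)&(q[:,2]>30)]
    o=np.argsort(hn[:,0]);print("bolt",len(hn),hn[o][::max(1,len(o)//20)].round(0).tolist())
s=bot.sense();p=np.array(s["position"]);print("tcp bed",(p[:2]-c)@B)
E
```

```text
top [[570.0, 35.0], [636.0, -187.0], [538.0, -215.0], [475.0, 6.0]] [554.86643861 -90.34981789] 16.334999072276435
scene [[575.0, 39.0], [636.0, -183.0], [540.0, -211.0], [478.0, 11.0]] [557.07027662 -86.1024534 ] 15.402182056772489
[555.96835762 -88.22613565] 0.2769591530018576
top tubetop 76.12487388984813
cap 320 [[-60.0, 17.0, 85.0], [-59.0, 2.0, 93.0], [-57.0, -3.0, 101.0], [-56.0, -16.0, 108.0], [-54.0, 14.0, 116.0], [-29.0, 20.0, 120.0], [-29.0, 10.0, 121.0], [-30.0, -15.0, 122.0], [-44.0, -19.0, 122.0], [-35.0, 15.0, 123.0], [-34.0, 12.0, 123.0], [-38.0, 16.0, 123.0], [-27.0, -13.0, 124.0], [-39.0, -20.0, 124.0], [-50.0, 19.0, 125.0], [-34.0, -1.0, 125.0], [-47.0, -10.0, 125.0], [-49.0, 11.0, 126.0], [-49.0, 1.0, 127.0], [-51.0, 4.0, 127.0], [-47.0, -2.0, 128.0], [-25.0, 18.0, 132.0], [-24.0, -10.0, 134.0], [-22.0, 18.0, 136.0], [-18.0, -14.0, 137.0], [-14.0, 11.0, 139.0], [-14.0, -9.0, 141.0]]
bolt 135 [[66.0, 4.0, 48.0], [67.0, 5.0, 57.0], [68.0, 7.0, 55.0], [69.0, 2.0, 58.0], [70.0, -4.0, 60.0], [71.0, 2.0, 64.0], [72.0, -7.0, 59.0], [73.0, 6.0, 58.0], [74.0, 4.0, 65.0], [
[... 713 characters left out ...]
.0], [-40.0, -22.0, 125.0], [-45.0, -9.0, 126.0], [-47.0, -10.0, 126.0], [-15.0, -18.0, 128.0], [-18.0, -22.0, 130.0], [-23.0, -16.0, 133.0], [-20.0, 19.0, 136.0], [-16.0, 9.0, 139.0], [-13.0, -24.0, 141.0]]
bolt 154 [[65.0, -3.0, 41.0], [70.0, -21.0, 56.0], [71.0, 1.0, 58.0], [73.0, 16.0, 58.0], [74.0, -20.0, 59.0], [75.0, -5.0, 64.0], [77.0, -20.0, 53.0], [78.0, 13.0, 58.0], [80.0, -3.0, 63.0], [83.0, -8.0, 65.0], [85.0, 3.0, 69.0], [87.0, -6.0, 62.0], [90.0, -9.0, 65.0], [93.0, -0.0, 73.0], [96.0, -2.0, 73.0], [98.0, -4.0, 77.0], [101.0, -6.0, 77.0], [103.0, -6.0, 77.0], [106.0, -7.0, 73.0], [109.0, 3.0, 80.0], [111.0, -7.0, 74.0], [113.0, 2.0, 79.0]]
tcp bed [-514.6897207  -437.50555085]
```

The cap stands at about 1.35 rad with its pin near x = -36. The handle end is near (112, 0, 73) in the bed frame. The tool's x axis is already along bed +x, and its y axis along bed -y.

Emit:
{"name": "move_arm", "arguments": {"jaw": 0, "newtons": 60, "moves": [[[0.021, -0.022, 0], 0], [[0.021, -0.022, 0], 0], [[0.021, -0.022, 0], 0], [[0.021, -0.022, 0], 0], [[0.021, -0.022, 0], 0], [[0.021, -0.022, 0], 0], [[0.021, -0.022, 0], 0], [[0.021, -0.022, 0], 0], [[0.021, -0.022, 0], 0], [[0.021, -0.022, 0], 0]]}}

```text
clock: 1.1
position: [324.3, -380.8, 230.8]
tcp_rot: [-0.0, 0.991, 0.135, -0.0]
ft_force: [-0.1, -0.2, 0.2]
grip_width: 0.3
grasp_force: 0.0
```

Emit:
{"name": "move_arm", "arguments": {"moves": [[[0.021, -0.022, 0], 0], [[0.021, -0.022, 0], 0], [[0.021, -0.022, 0], 0], [[0.021, -0.022, 0], 0], [[0.021, -0.022, 0], 0], [[0.021, -0.022, 0], 0], [[0.021, -0.022, 0], 0], [[0.021, -0.022, 0], 0], [[0.021, -0.022, 0], 0], [[0.021, -0.022, 0], 0]]}}

```text
clock: 2.1
position: [467.7, -112.7, 230.9]
tcp_rot: [-0.0, 0.991, 0.135, -0.0]
ft_force: [0.5, -0.3, -0.4]
grip_width: 0.3
grasp_force: 0.0
```

```bash
cat >> h.py <<'E'
def st():
    b=np.load("bed.npz");s=bot.sense();p=np.array(s["position"]);f=np.array(s["ft_force"]);w,x,y,z=s["tcp_rot"]
    print("clk",s["clock"],"bed xyz",((p[:2]-b["c"])@b["B"]).round(1),p[2].round(1),"F bed",(f[:2]@b["B"]).round(1),f[2].round(1),"yaw",np.degrees(2*np.arctan2(y,x)).round(2),np.degrees(b["a"]).round(2))
E
python3 -c "from h import *;st()"
```

```text
clk 2.1 bed xyz [-91.6   0.6] 230.9 F bed [ 0.4 -0.5] -0.4 yaw 15.52 15.87
```

Emit:
{"name": "move_arm", "arguments": {"moves": [[[0, 0, 0.012], 0], [[0, 0, 0.012], 0], [[0, 0, 0.012], 0], [[0, 0, 0.012], 0], [[0, 0, 0.012], 0], [[0, 0, 0.012], 0], [[0, 0, 0.012], 0], [[0, 0, 0.012], 0], [[0, 0, 0.012], 0], [[0, 0, 0.012], 0]]}}

```text
clock: 3.1
position: [467.6, -114.1, 110.4]
tcp_rot: [0.0, 0.991, 0.135, 0.0]
ft_force: [0.7, -0.0, -0.3]
grip_width: 0.0
grasp_force: 0.0
```

Emit:
{"name": "move_arm", "arguments": {"moves": [[[0.004, 0, 0], 0], [[0.004, 0, 0], 0], [[0.004, 0, 0], 0], [[0.004, 0, 0], 0], [[0.004, 0, 0], 0], [[0.003, 0, 0], 0], [[0.003, 0, 0], 0], [[0.003, 0, -0.001], 0], [[0.003, 0, -0.001], 0], [[0.003, 0, -0.001], 0]]}}

```text
clock: 4.1
position: [500.3, -104.7, 113.7]
tcp_rot: [-0.0, 0.991, 0.135, -0.002]
ft_force: [-2.6, -1.8, -1.9]
grip_width: -0.2
grasp_force: 1.5
```

```bash
python3 -c "from h import *;st()"
```

```text
clk 4.1 bed xyz [-58.1  -0.6] 113.7 F bed [-2.9 -1. ] -1.9 yaw 15.53 15.87
```

Emit:
{"name": "move_arm", "arguments": {"moves": [[[0.004, 0, 0], 0], [[0.004, 0, 0], 0], [[0.004, 0, 0], 0], [[0.004, 0, 0], 0], [[0.005, 0, 0], 0], [[0.005, 0, 0.001], 0], [[0.005, 0, 0.002], 0], [[0.005, 0, 0.002], 0], [[0.004, 0, 0.002], 0], [[0.004, 0, 0.002], 0]]}}

```text
clock: 5.1
position: [545.7, -92.5, 106.4]
tcp_rot: [-0.0, 0.991, 0.135, 0.002]
ft_force: [-1.8, 1.9, 4.9]
grip_width: -0.0
grasp_force: 2.3
```

```bash
python3 - <<'E'
from h import *
st()
im,d=camera("scene");P=pts("scene",d.astype(float)).reshape(-1,3);b=np.load("bed.npz")
cv2.imwrite("pics/s1.png",cv2.resize(im[170:310,230:370,::-1],(560,560),interpolation=2))
E
```

```text
clk 5.1 bed xyz [-11.   -1.3] 106.4 F bed [-1.2  2.3] 4.9 yaw 15.49 15.87
```

View pics/s1.png

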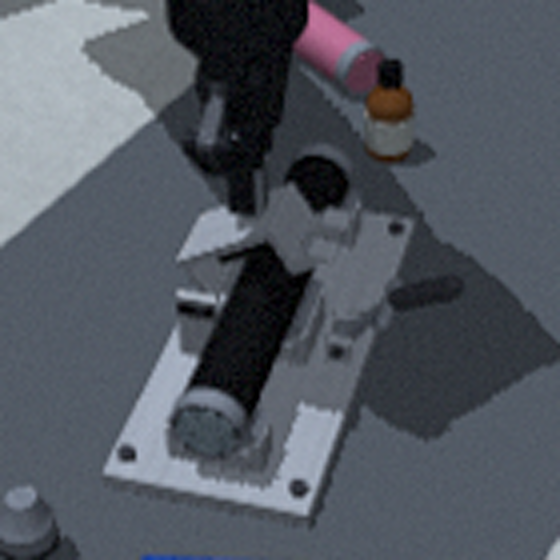

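The picture shows the fingers at (240,190) on the cap's back. The cap is about half over, the tube is in place and the bolt is clear. I'll continue down the arc.

Emit:
{"name": "move_arm", "arguments": {"moves": [[[0.002, 0, 0.002], 0], [[0.002, 0, 0.002], 0], [[0.002, 0, 0.002], 0], [[0.002, 0, 0.002], 0], [[0.002, 0, 0.002], 0], [[0.002, 0, 0.002], 0], [[0.002, 0, 0.002], 0], [[0.001, 0, 0.002], 0], [[0.001, 0, 0.001], 0], [[0.001, 0, 0.001], 0]]}}

```text
clock: 6.15
position: [562.9, -88.7, 88.9]
tcp_rot: [0.001, 0.991, 0.135, 0.004]
ft_force: [3.3, 1.9, 5.5]
grip_width: 0.2
grasp_force: 2.3
```

```bash
python3 -c "from h import *;st()"
```

```text
clk 6.15 bed xyz [ 6.5 -2.3] 88.9 F bed [3.7 1. ] 5.5 yaw 15.48 15.87
```

Emit:
{"name": "move_arm", "arguments": {"moves": [[[0, 0, 0.0005], 0], [[0, 0, 0.0005], 0], [[0, 0, 0.0005], 0], [[0, 0, 0.0005], 0], [[0, 0, 0.0005], 0], [[0, 0, 0.0005], 0], [[0, 0, 0.0005], 0], [[0, 0, 0.0005], 0], [[0, 0, 0], 0], [[0, 0, 0], 0]]}}

```text
clock: 7.15
position: [561.6, -88.8, 84.4]
tcp_rot: [0.001, 0.991, 0.135, 0.002]
ft_force: [4.1, 1.8, 6.2]
grip_width: 0.2
grasp_force: 2.9
```

Emit:
{"name": "move_arm", "arguments": {"moves": [[[0, 0, 0.0005], 0], [[0, 0, 0.0005], 0], [[0, 0, 0], 0], [[0, 0, 0], 0], [[0, 0, 0], 0], [[0, 0, 0], 0], [[0, 0, 0], 0], [[0, 0, 0], 0], [[0, 0, 0], 0], [[0, 0, 0], 0]]}}

```text
clock: 8.15
position: [561.9, -88.8, 84.0]
tcp_rot: [0.001, 0.991, 0.135, 0.002]
ft_force: [3.2, 1.7, 6.9]
grip_width: 0.2
grasp_force: 4.0
```

Emit:
{"name": "move_arm", "arguments": {"moves": [[[0, 0, 0.0005], 0], [[0, 0, 0.0005], 0], [[0, 0, 0], 0], [[0, 0, 0], 0], [[0, 0, 0], 0], [[0, 0, 0], 0], [[0, 0, 0], 0], [[0, 0, 0], 0], [[0, 0, 0], 0], [[0, 0, 0], 0]]}}

```text
clock: 9.15
position: [562.2, -88.7, 83.7]
tcp_rot: [0.001, 0.991, 0.135, 0.003]
ft_force: [1.8, 1.8, 10.6]
grip_width: 0.0
grasp_force: 5.2
```

The force climbs steeply at about 10 N, so the pad rests on the tube. I'll lift off and go round outside the bolt.

Emit:
{"name": "move_arm", "arguments": {"moves": [[[0, 0, -0.01], 0], [[0, 0, -0.02], 0], [[0, 0, -0.02], 0], [[0, 0, -0.02], 0], [[0, 0, -0.02], 0], [[0.025, -0.002, 0], 0], [[0.03, 0, 0], 0], [[0.03, 0, 0], 0], [[0.03, 0, 0], 0], [[0.025, 0, 0], 0]]}}

```text
clock: 10.15
position: [693.9, -48.7, 169.1]
tcp_rot: [-0.0, 0.991, 0.135, -0.003]
ft_force: [0.3, 0.3, 0.2]
grip_width: -0.0
grasp_force: 0.0
```

```bash
python3 - <<'E'
from h import *
st()
b=np.load("bed.npz")
for n in("scene","top"):
    im,d=camera(n);cv2.imwrite(f"pics/{n}2.png",cv2.resize(im[170:310,230:370,::-1],(560,560),interpolation=2))
    P=pts(n,d.astype(float)).reshape(-1,3);q=np.c_[(P[:,:2]-b["c"])@b["B"],P[:,2]]
    m=(abs(q[:,1])<15)&(q[:,0]>-32)&(q[:,0]<32)&(q[:,2]<95)&(q[:,2]>75);print(n,m.sum(),np.polyfit(q[m][:,0],q[m][:,2],1) if m.sum()>9 else 0)
    h=q[(abs(q[:,1])<15)&(q[:,0]>85)&(q[:,0]<130)&(q[:,2]>40)&(q[:,2]<100)];print(np.percentile(h,[2,50,98],axis=0).round(0) if len(h) else 0)
E
```

```text
clk 10.15 bed xyz [143.5   0.3] 169.1 F bed [0.3 0.2] 0.2 yaw 15.53 15.87
scene 222 [2.66461280e-02 8.40784317e+01]
[[ 85.  -9.  61.]
 [100.  -6.  74.]
 [115.   1.  83.]]
top 0 0
0
```

View pics/scene2.png

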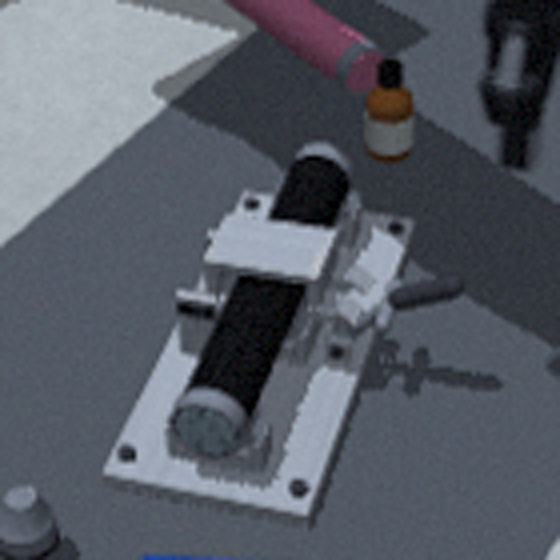

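The cap sits closed at about 0.03 rad (270,250) and stays there. The handle tip is at (460,287). I'll descend outside it and swing the bolt up.

Emit:
{"name": "move_arm", "arguments": {"moves": [[[0, 0, 0.02], 0], [[0, 0, 0.02], 0], [[0, 0, 0.02], 0], [[0, 0, 0.02], 0], [[0, 0, 0.02], 0], [[0, 0, 0.01], 0], [[-0.003, 0, 0], 0], [[-0.004, 0, 0], 0], [[-0.004, 0, 0], 0], [[-0.004, 0, -0.001], 0]]}}

```text
clock: 11.25
position: [680.2, -53.3, 63.7]
tcp_rot: [0.0, 0.991, 0.135, 0.001]
ft_force: [-0.3, -0.0, 0.2]
grip_width: 0.5
grasp_force: 0.0
```

Emit:
{"name": "move_arm", "arguments": {"moves": [[[-0.003, 0, -0.002], 0], [[-0.003, 0, -0.003], 0], [[-0.003, 0, -0.003], 0], [[-0.003, 0, -0.002], 0], [[-0.003, 0, -0.002], 0], [[-0.003, 0, -0.002], 0], [[-0.003, 0, -0.002], 0], [[-0.002, 0, -0.001], 0], [[-0.001, 0, -0.001], 0], [[0, 0, 0], 0]]}}

```text
clock: 12.25
position: [656.1, -59.5, 79.8]
tcp_rot: [-0.0, 0.991, 0.135, -0.001]
ft_force: [2.1, -0.1, 0.5]
grip_width: -0.1
grasp_force: 0.8
```

```bash
python3 -c "from h import *;st()"
```

```text
clk 12.25 bed xyz [104.1   0.2] 79.8 F bed [ 2.  -0.6] 0.5 yaw 15.51 15.87
```

Emit:
{"name": "move_arm", "arguments": {"moves": [[[-0.0015, 0, -0.001], 0], [[-0.0015, 0, -0.001], 0], [[-0.0015, 0, -0.001], 0], [[-0.0015, 0, -0.001], 0], [[-0.0015, 0, -0.001], 0], [[-0.0015, 0, 0], 0], [[-0.0015, 0, 0], 0], [[-0.0015, 0, 0], 0], [[-0.001, 0, 0], 0], [[0, 0, 0], 0]]}}

```text
clock: 13.25
position: [645.4, -62.9, 86.4]
tcp_rot: [0.0, 0.991, 0.135, 0.002]
ft_force: [2.7, 1.7, 1.6]
grip_width: -0.1
grasp_force: 1.9
```

Emit:
{"name": "move_arm", "arguments": {"moves": [[[-0.001, 0, -0.0005], 0], [[-0.001, 0, -0.0005], 0], [[-0.001, 0, -0.0005], 0], [[-0.001, 0, -0.0005], 0], [[-0.001, 0, 0], 0], [[-0.001, 0, 0], 0], [[-0.001, 0, 0], 0], [[0, 0, 0], 0], [[0, 0, 0], 0], [[0, 0, 0], 0]]}}

```text
clock: 14.25
position: [639.9, -64.7, 88.8]
tcp_rot: [0.0, 0.991, 0.135, 0.003]
ft_force: [6.2, 2.3, 2.6]
grip_width: 0.2
grasp_force: 3.8
```

```bash
python3 -c "from h import *;st()"
```

```text
clk 14.25 bed xyz [87.1 -0.3] 88.8 F bed [6.6 0.5] 2.6 yaw 15.49 15.87
```

Emit:
{"name": "move_arm", "arguments": {"moves": [[[-0.001, 0, -0.0005], 0], [[-0.001, 0, -0.0005], 0], [[-0.001, 0, -0.0005], 0], [[-0.001, 0, -0.0005], 0], [[-0.001, 0, 0], 0], [[-0.001, 0, 0], 0], [[-0.001, 0, 0], 0], [[-0.001, 0, 0], 0], [[0, 0, 0], 0], [[0, 0, 0], 0]]}}

```text
clock: 15.25
position: [630.3, -67.3, 89.7]
tcp_rot: [0.0, 0.991, 0.135, 0.0]
ft_force: [4.8, 0.8, 1.6]
grip_width: 0.2
grasp_force: 1.9
```

Emit:
{"name": "move_arm", "arguments": {"moves": [[[-0.001, 0, 0], 0], [[-0.001, 0, 0], 0], [[-0.001, 0, 0], 0], [[-0.001, 0, 0], 0], [[-0.001, 0, 0], 0], [[-0.001, 0, 0], 0], [[0, 0, 0], 0], [[0, 0, 0], 0], [[0, 0, 0], 0], [[0, 0, 0], 0]]}}

```text
clock: 16.25
position: [623.9, -68.5, 89.1]
tcp_rot: [-0.0, 0.991, 0.135, -0.0]
ft_force: [0.5, 0.6, -0.9]
grip_width: 0.2
grasp_force: 0.0
```

```bash
python3 -c "from h import *;st()"
```

```text
clk 16.25 bed xyz [70.7  0.4] 89.1 F bed [0.7 0.4] -0.9 yaw 15.52 15.87
```

The bar is past the lip, since the force has dropped away. Now I'll feel for the wall.

Emit:
{"name": "move_arm", "arguments": {"moves": [[[-0.001, 0, 0], 0], [[-0.001, 0, 0], 0], [[-0.001, 0, 0], 0], [[-0.001, 0, 0], 0], [[-0.001, 0, 0], 0], [[0, 0, 0], 0], [[0, 0, 0], 0], [[0, 0, 0], 0], [[0, 0, 0], 0], [[0, 0, 0], 0]]}}

```text
clock: 17.25
position: [620.6, -69.6, 89.7]
tcp_rot: [0.0, 0.991, 0.135, 0.002]
ft_force: [4.8, 1.6, -1.8]
grip_width: 0.4
grasp_force: 2.6
```

Emit:
{"name": "move_arm", "arguments": {"moves": [[[-0.0005, 0, 0], 0], [[-0.0005, 0, 0], 0], [[-0.0005, 0, 0], 0], [[-0.0005, 0, 0], 0], [[0, 0, 0], 0], [[0, 0, 0], 0], [[0, 0, 0], 0], [[0, 0, 0], 0], [[0, 0, 0], 0], [[0, 0, 0], 0]]}}

```text
clock: 18.25
position: [620.3, -69.7, 90.0]
tcp_rot: [0.0, 0.991, 0.135, 0.004]
ft_force: [9.8, 3.5, -3.9]
grip_width: 0.0
grasp_force: 5.0
```

```bash
python3 -c "from h import *;st()"
```

```text
clk 18.25 bed xyz [67.   0.2] 90.0 F bed [10.4  0.7] -3.9 yaw 15.47 15.87
```

It's a hard stop: 2 mm of command gave 0.3 mm of motion, at 10 N. A touch more to seat it, then back off and look.

Emit:
{"name": "move_arm", "arguments": {"moves": [[[-0.0005, 0, 0], 0], [[0, 0, 0], 0], [[0, 0, 0], 0], [[0, 0, 0], 0], [[0.002, 0, 0], 0], [[0.003, 0, 0], 0], [[0.01, 0, 0], 0], [[0.02, 0, -0.01], 0], [[0.02, 0, -0.02], 0], [[0.02, 0, -0.02], 0]]}}

```text
clock: 19.25
position: [689.2, -50.3, 138.9]
tcp_rot: [-0.0, 0.991, 0.135, -0.002]
ft_force: [0.1, -0.9, -0.5]
grip_width: -0.1
grasp_force: 0.0
```

Emit:
{"name": "move_arm", "arguments": {"moves": [[[0.01, 0.03, -0.02], 0], [[0, 0.03, -0.02], 0], [[0, 0.03, 0], 0], [[0, 0.03, 0], 0], [[0, 0.03, 0], 0], [[0, 0, 0], 0], [[0, 0, 0], 0], [[0, 0, 0], 0], [[0, 0, 0], 0], [[0, 0, 0], 0]]}}

```text
clock: 20.25
position: [738.9, -191.1, 179.5]
tcp_rot: [-0.0, 0.991, 0.136, -0.0]
ft_force: [0.4, -0.0, 0.4]
grip_width: -0.2
grasp_force: 0.0
```

```bash
python3 - <<'E'
from h import *
st()
b=np.load("bed.npz");o=[]
for n,r in(("scene",(200,280,260,340)),("top",(160,240,320,400))):
    im,d=camera(n);o.append(cv2.resize(im[r[0]:r[1],r[2]:r[3],::-1],(400,400),interpolation=2))
    P=pts(n,d.astype(float)).reshape(-1,3);q=np.c_[(P[:,:2]-b["c"])@b["B"],P[:,2]]
    m=(abs(q[:,1])<15)&(q[:,0]>-30)&(q[:,0]<28)&(q[:,2]<95)&(q[:,2]>75);print(n,m.sum(),np.polyfit(q[m][:,0],q[m][:,2],1))
    h=q[(abs(q[:,1])<12)&(q[:,0]>32)&(q[:,0]<80)&(q[:,2]>88)&(q[:,2]<130)];print(np.percentile(h,[2,50,98],axis=0).round(0))
    t=q[(abs(q[:,1])<26)&(abs(q[:,1])>10)&(q[:,0]>30)&(q[:,0]<60)&(q[:,2]>60)&(q[:,2]<76)];print("tee",np.percentile(t,[5,50,95],axis=0).round(0) if len(t) else 0)
cv2.imwrite("pics/f.png",np.hstack(o))
E
```

```text
clk 20.25 bed xyz [ 147.8 -149. ] 179.5 F bed [ 0.4 -0.2] 0.4 yaw 15.59 15.87
scene 203 [-3.30887171e-03  8.31965141e+01]
[[ 41.  -8.  90.]
 [ 49.  -5. 103.]
 [ 56.   2. 112.]]
tee [[ 32. -23.  61.]
 [ 40. -20.  67.]
 [ 47. -11.  74.]]
top 193 [1.2943511e-03 8.3669092e+01]
[[ 38.  -5.  90.]
 [ 46.   2. 109.]
 [ 54.   7. 114.]]
tee [[ 37. -20.  61.]
 [ 42.  12.  68.]
 [ 49.  22.  71.]]
```

View pics/f.png

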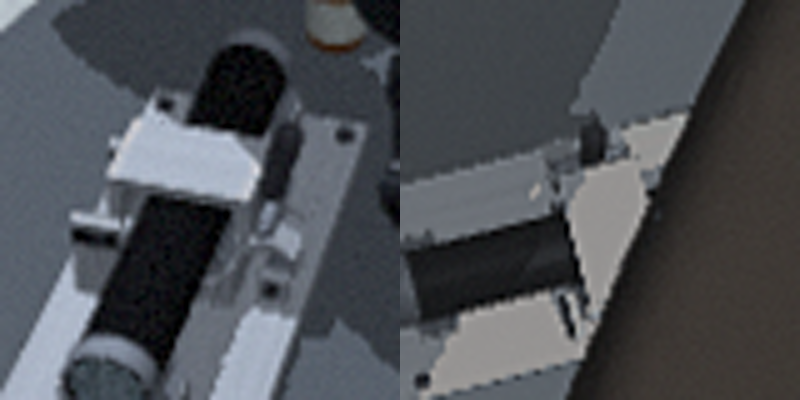

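The cap is level (slope about 0). The bolt stands upright with its bar against the wall (scene crop 270,220; handle 285,160), the tube has not moved and the arm is clear.

```bash
python3 -c "from h import *;print(order.hand_in())"
```

```text
the job is handed in; nothing more can be done
None
```

The beam tube is clamped and the job is handed in: the hinged half sits level on the tube, the bolt's bar is past the lip and hard against the wall (stop felt at about 11 N), and it held when I let go.

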